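# Sweep bushings through the gate into the slot

## Task

Push the three loose bronze bushings on the sorting tray one at a time through the gate between the yellow posts, so that all three end up standing in the slot, wholly past the posts; let each get right through before the next enters the gate. Slide them along the tray's floor gently with the fingertips: do not pinch, lift or tip them. Leave the piston, the black cap and the tools where they are.

Things in the scene. Friction and masses are not known exactly. Their poses are not given: they have to be found in the camera images.
- sorting_tray: pale aluminium tray fixed to the bench: x -190 to +165 mm, y -135 to +135 mm (-100 to +100 beside the slot), floor 4 mm thick. Origin: on the bench under the gate. x: sweeping direction, from the apron (x < 0, with the bushings) through the gate into the slot (x > 0); z up. A blue fence 14 mm high above the floor, 6 mm thick, crosses the tray at x = 0, broken only by the gate. Apron side lips 6 mm high; no lip at x = -190 mm.
- gate (a point): middle of the gate on the tray's floor (4 mm above the bench); axes as the tray's. Two yellow posts, 10 mm thick, 22 mm high, stand at x = 0, 44 mm clear between them. Behind is the slot: 50 mm wide, blue walls 14 mm high, stop at x = 155 mm, floor level with the apron; it takes three bushings in a row with about 35 mm to spare.
- bushing_1: loose bronze bushing (plain ring) standing on end on the tray's apron, 38 mm across, 18 mm tall, 50 to 100 g; origin: centre of its underside, z up. A bushing further in is pushed along by the next one.
- bushing_2: loose bronze bushing (plain ring) standing on end on the tray's apron, 38 mm across, 18 mm tall, 50 to 100 g; origin: centre of its underside, z up. A bushing further in is pushed along by the next one.
- bushing_3: loose bronze bushing (plain ring) standing on end on the tray's apron, 38 mm across, 18 mm tall, 50 to 100 g; origin: centre of its underside, z up. A bushing further in is pushed along by the next one.
- servo_piston: white and silver servo piston standing on the tray beside the slot, 52 mm across, 61 mm tall; leave it alone; origin: centre of its underside
- oil_cap: black ribbed screw cap standing on the tray, on the other side of the slot from the piston, 40 mm across, 36 mm tall; leave it alone; origin: centre of its underside
- hex_bolt: brass-coloured M12 bolt lying on the bench, 18x68x20 mm; leave it alone; origin: centre of its underside
- ratchet: silver ratchet handle lying on the bench, 30x142x22 mm; leave it alone; origin: centre of its underside
- driver_blue: blue-handled screwdriver lying on the bench, 31x218x30 mm; leave it alone; origin: centre of its underside

How it is judged:
On the way, in this order (a step that is already met when the one before it is completed fails the run):
1. exactly one bushing is through the gate, the other two still wholly in front of it (((x of bushing_1 in the frame of gate between 0.022 and 0.15 m and y of bushing_1 in the frame of gate between -0.02 and 0.02 m and x of each of bushing_2, bushing_3 in the frame of gate below -0.02 m) or (x of each of bushing_1, bushing_3 in the frame of gate below -0.02 m and x of bushing_2 in the frame of gate between 0.022 and 0.15 m and y of bushing_2 in the frame of gate between -0.02 and 0.02 m) or (x of each of bushing_1, bushing_2 in the frame of gate below -0.02 m and x of bushing_3 in the frame of gate between 0.022 and 0.15 m and y of bushing_3 in the frame of gate between -0.02 and 0.02 m))), for 0.2 s.
2. exactly two bushings are through the gate, the third still wholly in front of it (((x of bushing_1 in the frame of gate between 0.022 and 0.15 m and y of bushing_1 in the frame of gate between -0.02 and 0.02 m and x of bushing_2 in the frame of gate between 0.022 and 0.15 m and y of bushing_2 in the frame of gate between -0.02 and 0.02 m and x of bushing_3 in the frame of gate below -0.02 m) or (x of bushing_1 in the frame of gate between 0.022 and 0.15 m and y of bushing_1 in the frame of gate between -0.02 and 0.02 m and x of bushing_2 in the frame of gate below -0.02 m and x of bushing_3 in the frame of gate between 0.022 and 0.15 m and y of bushing_3 in the frame of gate between -0.02 and 0.02 m) or (x of bushing_1 in the frame of gate below -0.02 m and x of bushing_2 in the frame of gate between 0.022 and 0.15 m and y of bushing_2 in the frame of gate between -0.02 and 0.02 m and x of bushing_3 in the frame of gate between 0.022 and 0.15 m and y of bushing_3 in the frame of gate between -0.02 and 0.02 m))), for 0.2 s.
3. all three bushings are through the gate ((x of bushing_1 in the frame of gate between 0.022 and 0.15 m and y of bushing_1 in the frame of gate between -0.02 and 0.02 m and x of bushing_2 in the frame of gate between 0.022 and 0.15 m and y of bushing_2 in the frame of gate between -0.02 and 0.02 m and x of bushing_3 in the frame of gate between 0.022 and 0.15 m and y of bushing_3 in the frame of gate between -0.02 and 0.02 m)), for 0.2 s.
At the end, for the whole second after the job is handed in: All three bushings stand flat and at rest in the slot, each centre more than 22 mm past the gate's middle line (so the ring is clear of the posts, within 2 mm) and within 20 mm of the slot's middle line (x of bushing_1 in the frame of gate between 0.022 and 0.15 m and y of bushing_1 in the frame of gate between -0.02 and 0.02 m and z of each of bushing_1, bushing_2, bushing_3 in the frame of gate below 0.004 m and angle between each of bushing_1, bushing_2, bushing_3's own z axis and vertical below 0.1 rad and linear speed of each of bushing_1, bushing_2, bushing_3 below 0.01 m/s and x of bushing_2 in the frame of gate between 0.022 and 0.15 m and y of bushing_2 in the frame of gate between -0.02 and 0.02 m and x of bushing_3 in the frame of gate between 0.022 and 0.15 m and y of bushing_3 in the frame of gate between -0.02 and 0.02 m); the robot touches nothing.
It fails at once if a bushing is lifted 8 mm off the tray's floor, or tipped by more than 0.5 rad (z of any of bushing_1, bushing_2, bushing_3 in the frame of gate above 0.008 m or angle between any of bushing_1, bushing_2, bushing_3's own z axis and vertical above 0.5 rad).
It fails at once if a bushing is pressed or pinched by the fingers with more than 15 N (contact force between any of bushing_1, bushing_2, bushing_3 and the fingers above 15 N).
It fails at once if a bystander (piston, cap, bolt, ratchet, screwdriver) is moved more than 15 mm (distance of any of servo_piston, oil_cap, hex_bolt, ratchet, driver_blue from where it was at the start of the episode above 0.015 m).
It also fails if it takes over 72 s, if anything falls off the work surface, if the arm or the gripper's body presses on something with over 40 N, if the wrist force passes 120 N, or if a joint passes its speed limit or range.

## Robot

A 7-joint arm with a two-finger parallel gripper is mounted at the origin on a cart in front of the work surface, level with it; the furniture and walls round the work are solid. World frame = base frame: x ahead of the robot, y to its left, z up, the work surface at z = 0. Lengths are in m, angles in rad, forces in N, time in s.
With the tool pointing down it reaches from about 0.425 to 0.875 m from the base axis. Payload 8.4 kg.
Tool frame: the origin (TCP) lies between the finger pads; the fingertips stand 17 mm ahead of it and the grasp point (between the pads) lies 2 mm behind it; z points along the fingers, y is the line along which they close (so a half turn about z gives the same grasp; the last joint's range is limited). The gripper opens to 87 mm and grips with 3 to 60 N. Pads are 19 mm wide; open, the fingers measure 117 mm over their backs; the gripper's body (75 mm by 190 mm) begins 51 mm behind the grasp point.
Start: joints at [1.086, 0.333, 0.04, 1.465, -0.013, 1.343, -0.059], TCP at [0.245, -0.602, 0.24] pointing down, gripper open.
Joint ranges: [-2.58, 2.58], [-0.38, 2.09], [-1.3, 1.39], [0.25, 2.4], [-1.5, 4.64], [0.08, 2.09], [-2.65, 2.65]. Speed limits (rad/s): [2.22, 2.22, 2.79, 2.79, 3.14, 3.14, 3.14].

## Interface

Orientations are given as a 3x3 rotation matrix whose columns are the frame's x, y, z axes.
In Python, from bench import env, viewer gives the robot as it stands.
- The arm moves only by the tool send_rows, never from a script. Its argument "commands" is a list of rows, each a list of 2 entries, a list of its own where there are three numbers: the shift along the tool's x, y, z in mm, then the turn, a rotation vector about the tool's x, y, z in degrees. A call has 1 to 12 rows; each row shifts and turns the commanded pose from where the row before left it, along the tool's axes as they then stand; what a row does not reach is not made up. A row lasts 1/8 s, in which the tool goes at most 62.5 mm and 10.7 degrees, less where a joint would pass 70% of its speed; a pose out of reach is approached as far as the arm can. A call with a gripper value outside its range is refused whole. "gripper" is the gripper command: -1 is shut, 1 is fully open, values between are in proportion, set as the call begins (left out, the last holds). The fingers move at their own pace and stop on an object; the grip force is fixed at half the most. Time passes only in rows, so rows that do not move let the fingers close. It gives the time, the measured TCP pose, the force, the opening and the grip force at its end, in the units of the state.
- env.sense(): the state, without advancing time (a new reading comes with each control period).
- viewer.camera(name): name is "scene" or "top"; returns a dict with "color" (420x560x3 uint8, red, green, blue), "vertical_fov" (degrees; the focal length in pixels is half the picture's height over the tangent of half this angle, whatever the lens; pixels are square), "cx", "cy" (the principal point, pixels), "D" ([k1, k2, p1, p2, k3] as OpenCV has them; the pictures are not rectified), "position" and "orientation" of the camera in the world. Camera axes: x right, y up, looking along -z (the intrinsics and any distortion apply to the point x, -y, -z); pixel columns grow to the right and rows downward; lengths in m; the calibration is good to about 2 mm. A picture is of the moment at which its call begins. There is no depth.
- env.job_done(): hands the job in; it is judged then, once.
Trained networks look in a picture, given as the dict that the camera call returned (one of the last four; its "shot" number tells which), for a name from the list of things; names that differ only in an ending like _2 or _b are one class to them, and where a whole thing is asked for, a point or a joint stands for the part that bears it (a point fixed in the world has none). Each returns a list of dicts, best first, with "confidence" (0 to 1); they miss things now and then, are a little off and sometimes report something else, mostly with a low value. They report only what shows in the picture. A call takes as long as a camera call.
- viewer.masks_of(picture, label): "mask" (420x560 bool, what is visible of it) and "pixel" ([column, row] in pixels, amid what is visible of it).
The state is a dict: "time": time; "joint_pos": joint angles; "qvel": joint speeds; "tau": joint torques, N m; "tool_pos": TCP position; "tool_rot": TCP orientation; "force": force on the tool from outside, world axes, zero at the start; "torque": the same for the moment, N m; "width": finger opening in m; "grip_force": force on a finger pad.
Only numpy, scipy, OpenCV 4.12 (cv2) and the standard library are available. Lean on these libraries where they do the work, as an engineer would, in place of code of your own. Each camera call takes 0.05 s, during which the arm holds its last target. There are 200 camera calls.

## Working session

There is one attempt and no reset: what is moved stays moved. The work goes in short steps, Python scripts to look and compute and a tool call to move; the robot and the scene stay as the last step left them, time stands still between calls to the robot, and variables do not carry over. Pictures are saved under pics/ and viewed, at most 10 in all, crops included, and the job is handed in when it is done.

Besides the shell and the picture viewer there is one more tool, called after ">>>" as name(argument=value, ...), one argument or row to a line, values as JSON. send_rows: Moves the arm, as the interface text tells. Its arguments: {"type":"object","properties":{"commands":{"type":"array"},"gripper":{"type":"number"}},"required":["commands"]}

```bash
mkdir -p pics
cat > h.py <<'E'
import numpy as np, cv2
from bench import env, viewer
def K(c):
    f=c["color"].shape[0]/2/np.tan(np.radians(c["vertical_fov"])/2)
    return np.array([[f,0,c["cx"]],[0,f,c["cy"]],[0,0,1]])
def px2w(c,px,z):
    u=cv2.undistortPoints(np.array(px,float).reshape(-1,1,2),K(c),np.array(c["D"],float)).reshape(-1,2)
    d=np.c_[u[:,0],-u[:,1],-np.ones(len(u))]@np.array(c["orientation"]).T
    p=np.array(c["position"]); return p+d*((z-p[2])/d[:,2])[:,None]
def save(c,n): cv2.imwrite(f"pics/{n}.png",c["color"][:,:,::-1])
def w2px(c,P):
    R=np.array(c["orientation"]); q=(np.array(P,float)-np.array(c["position"]))@R
    q=q*[1,-1,-1]
    return cv2.projectPoints(q,np.zeros(3),np.zeros(3),K(c),np.array(c["D"],float))[0].reshape(-1,2)
E
python3 - <<'E'
from h import *
for n in("top","scene"):
    c=viewer.camera(n); save(c,n+"0"); print(n,c["position"],np.round(c["orientation"],3).tolist(),c["vertical_fov"])
    for l in("bushing_1","sorting_tray","servo_piston","oil_cap"):
        for r in viewer.masks_of(c,l):
            print(l,round(r["confidence"],2),np.round(r["pixel"]),r["mask"].sum(),np.round(px2w(c,[r["pixel"]],.022)[0],3))
s=env.sense();print(s["tool_pos"],np.round(s["tool_rot"],3).tolist(),s["width"])
E
```

```text
top [2.46024638e-01 8.43200129e-05 1.23950312e+00] [[0.045, 0.978, -0.204], [-0.999, 0.045, -0.006], [0.003, 0.204, 0.979]] 49.40129377146187
bushing_1 0.5 [330. 221.] 56 [ 0.475 -0.138  0.022]
sorting_tray 0.84 [345. 199.] 10326 [ 0.538 -0.177  0.022]
servo_piston 0.56 [404. 223.] 330 [ 0.48  -0.34   0.022]
oil_cap 0.48 [388. 179.] 201 [ 0.601 -0.296  0.022]
scene [-0.30595616 -0.82118696  1.29143466] [[0.723, 0.512, -0.465], [-0.691, 0.538, -0.483], [0.003, 0.67, 0.742]] 44.69138891202216
bushing_1 0.48 [307. 235.] 87 [ 0.44  -0.146  0.022]
bushing_1 0.39 [322. 242.] 3126 [ 0.453 -0.199  0.022]
sorting_tray 0.93 [323. 243.] 3162 [ 0.454 -0.204  0.022]
servo_piston 0.66 [359. 262.] 255 [ 0.479 -0.331  0.022]
[ 0.24453842 -0.60220055  0.23950876] [[0.927, 0.376, -0.0], [0.376, -0.927, 0.0], [-0.0, -0.0, -1.0]] 0.08678000270188593
```

View pics/top0.png

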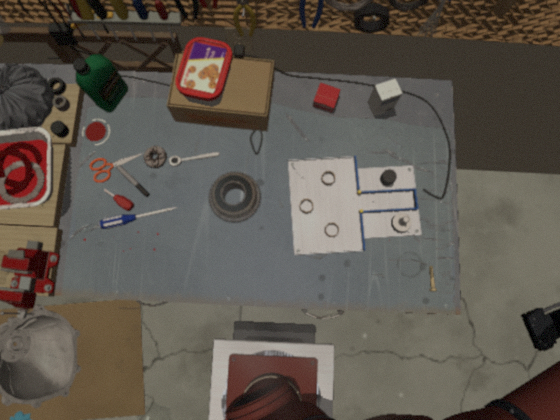

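View pics/scene0.png

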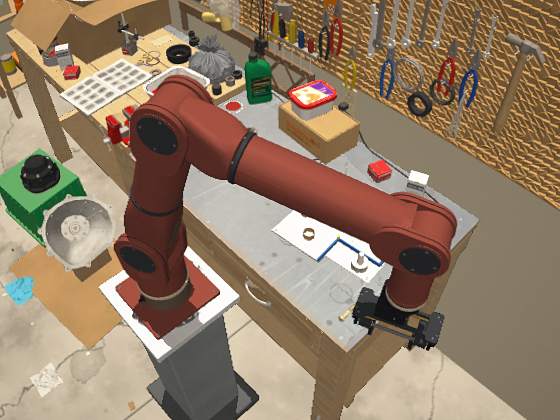

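The top view shows the tray at about (290–420, 155–253), with the gate near (360, 202), and rings at (328,178), (306,206) and (332,230). The cap is at (388,178) and the piston at (402,222).

```bash
cat > m.py <<'E'
from h import *
from scipy.optimize import minimize
def traymask(c):
    im=c["color"]; hsv=cv2.cvtColor(im,cv2.COLOR_RGB2HSV); return im,hsv
def rings(c,G,yaw,zt=.022):
    """ring centres by template: bronze/dark pixels on apron -> hough-free: connected comps of dark outline filled"""
    out=[]
    return out
E
python3 - <<'E'
from h import *
from scipy.optimize import minimize
c=viewer.camera("top"); im=c["color"]; hsv=cv2.cvtColor(im,cv2.COLOR_RGB2HSV)
crop=im[140:270,275:435]; cv2.imwrite("pics/crop0.png",cv2.resize(crop,None,fx=4.6,fy=4.6,interpolation=cv2.INTER_CUBIC)[:,:,::-1])
r=viewer.masks_of(c,"sorting_tray")[0]; m=r["mask"].astype(np.uint8)
m=cv2.morphologyEx(m,cv2.MORPH_CLOSE,np.ones((9,9)))
poly=np.array([[-190,-135],[0,-135],[0,-100],[165,-100],[165,100],[0,100],[0,135],[-190,135]])/1e3
def tf(p,xy,z):
    a=p[2];R=np.array([[np.cos(a),-np.sin(a)],[np.sin(a),np.cos(a)]]); q=np.atleast_2d(xy)@R.T+p[:2]; return np.c_[q,np.full(len(q),z)]
mm=cv2.resize(m,None,fx=4,fy=4,interpolation=cv2.INTER_NEAREST)
def cost(p):
    q=w2px(c,tf(p,poly,.004)); b=np.zeros_like(mm); cv2.fillPoly(b,[np.round((q+.5)*4-.5).astype(np.int32)],1); return (b!=mm).sum()/16
G=px2w(c,[[360,202]],.004)[0]
best=min((minimize(cost,[G[0],G[1],-1.57+d],method="Nelder-Mead",options=dict(initial_simplex=[[G[0]+i,G[1]+j,-1.57+d+k] for i,j,k in[(0,0,0),(.02,0,0),(0,.02,0),(0,0,.1)]])) for d in(-.1,0,.1)),key=lambda r:r.fun)
print("tray",best.x,best.fun,m.sum())
h,s,v=[hsv[...,i].astype(int) for i in range(3)]
def cc(mask,name):
    n,l,st,ce=cv2.connectedComponentsWithStats(mask.astype(np.uint8))
    for i in range(1,n):
        if st[i,4]>=2 and 275<ce[i,0]<435 and 140<ce[i,1]<270: print(name,st[i,4],ce[i].round(1))
cc((h>18)&(h<35)&(s>120)&(v>100),"yellow")
b=(h>100)&(h<125)&(s>120); b[:,:275]=0;cc(b,"blue")
E
```

```text
tray [ 0.53471029 -0.21888307 -1.47219974] 724.125 10012
yellow 6 [358.8 191.8]
yellow 4 [360.5 210.5]
blue 5 [414.4 192.4]
blue 5 [415.4 199.4]
blue 8 [416.  206.8]
```

View pics/crop0.png

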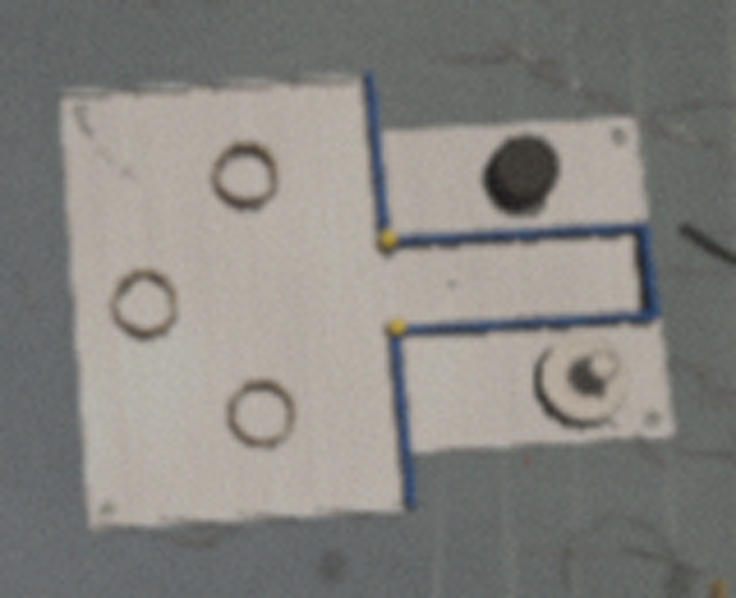

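The crop shows the posts at (388,240) and (397,327), rings at (245,176), (144,305) and (261,413), and the tray corners and fence ends clearly. I'll fit the tray pose to these points.

```bash
rm m.py
cat >> h.py <<'E'
from scipy.optimize import least_squares
def tf(p,xyz):
    a=p[2];R=np.array([[np.cos(a),-np.sin(a),0],[np.sin(a),np.cos(a),0],[0,0,1]]); return np.atleast_2d(xyz)@R.T+[p[0],p[1],0]
def inv(p,w):
    a=p[2];R=np.array([[np.cos(a),-np.sin(a),0],[np.sin(a),np.cos(a),0],[0,0,1]]); return (np.atleast_2d(w)-[p[0],p[1],0])@R
E
python3 - <<'E'
from h import *
c=viewer.camera("top")
f=lambda P:(np.array(P,float)+.5)/4.6-.5+[275,140]
obs=f([(388,240),(397,327),(62,95),(90,525),(368,73),(410,507),(637,117),(676,436)])
mod=np.array([(0,27,26),(0,-27,26),(-190,135,7),(-190,-135,7),(0,135,18),(0,-135,18),(165,100,4),(165,-100,4)])/1e3
r=least_squares(lambda p:(w2px(c,tf(p,mod))-obs).ravel(),[.53,-.22,-1.5])
p=r.x;print("tray",p.round(4).tolist(),np.degrees(p[2]),"res",r.fun.round(1))
np.save("tray.npy",p)
rg=px2w(c,f([(245,176),(144,305),(261,413)]),.020); print("rings",inv(p,rg).round(4).tolist(),rg.round(4).tolist())
s=env.sense();print("tcp tray",inv(p,s["tool_pos"]),"tool y angle",np.degrees(np.arctan2(s["tool_rot"][1][1],s["tool_rot"][0][1])),s["time"])
E
```

```text
tray [0.5339, -0.2182, -1.4683] -84.12650835689378 res [ 0.3 -0.5  0.2 -0.2 -0.5 -0.8 -0.4  1.1  0.4 -0.7  0.5  0.5 -0.3  0.1
 -0.2  0.3]
rings [[-0.0823, 0.0714, 0.02], [-0.1487, -0.0045, 0.02], [-0.0844, -0.0733, 0.02]] [[0.5966, -0.129, 0.02], [0.5142, -0.0707, 0.02], [0.4524, -0.1417, 0.02]]
tcp tray [[ 0.35239727 -0.32713343  0.23955484]] tool y angle -67.89550120257023 0.65
```

>>> send_rows(
  commands=[
    [[39,-37,0],[0,0,0]],
    [[39,-37,0],[0,0,0]],
    [[39,-37,0],[0,0,0]],
    [[39,-37,0],[0,0,0]],
    [[39,-37,0],[0,0,0]],
    [[39,-37,0],[0,0,0]],
    [[39,-37,0],[0,0,0]],
    [[39,-37,0],[0,0,0]],
    [[39,-37,0],[0,0,0]],
    [[39,-37,0],[0,0,0]],
    [[39,-37,0],[0,0,0]],
    [[36,-36,0],[0,0,0]],
  ],
  gripper=-0.54,
)

```text
time: 2.15
tool_pos: [0.5093, -0.0151, 0.2399]
tool_rot: [[0.927, 0.376, 0.001], [0.376, -0.927, -0.0], [0.001, 0.0, -1.0]]
force: [1.4, -0.8, -0.3]
width: 0.02
grip_force: 0.0
```

>>> send_rows(
  commands=[
    [[0,0,0],[0,0,-9.2]],
    [[0,0,0],[0,0,-9.2]],
    [[0,0,0],[0,0,-9.2]],
    [[0,0,0],[0,0,-9.2]],
    [[0,0,0],[0,0,-9.2]],
    [[0,0,0],[0,0,-9.2]],
    [[0,0,0],[0,0,-9.2]],
    [[0,0,0],[0,0,-9.4]],
    [[0,0,20],[0,0,0]],
    [[0,0,20],[0,0,0]],
    [[0,0,20],[0,0,0]],
    [[0,0,0],[0,0,0]],
  ],
)

```text
time: 3.65
tool_pos: [0.5078, -0.0169, 0.1785]
tool_rot: [[-0.103, 0.995, -0.002], [0.995, 0.103, 0.0], [0.001, -0.002, -1.0]]
force: [0.2, -0.5, 0.6]
width: 0.02
grip_force: 0.0
```

```bash
cat >> h.py <<'E'
def st(target=None,push=None):
    """tray-frame tool state (mm, deg); target (x,y,z mm tray; push direction deg in tray) -> tool-frame shift and turn"""
    p=np.load("tray.npy"); s=env.sense(); R=np.array(s["tool_rot"]); q=inv(p,s["tool_pos"])[0]*1e3
    d=-R[:,0]; yaw=np.degrees(np.arctan2(d[1],d[0])-p[2]); yaw=(yaw+180)%360-180
    print("t%.2f tray xyz"%s["time"],q.round(1),"push dir %.1f"%yaw,"tilt",R[:2,2].round(3),"gap %.1f"%(s["width"]*1e3),"F",np.round(s["force"],1),"j",np.round(s["joint_pos"],2))
    if target is not None:
        d=tf(p,np.array(target)/1e3)[0]-s["tool_pos"]; print("shift tool now",(R.T@d*1e3).round(1))
        if push is not None: print("turn tool z %.1f"%-(push-yaw))
E
python3 -c "
from h import *
st((-205,-4.5,100),0)"
```

```text
t3.65 tray xyz [-202.9   -5.4  178.5] push dir 0.0 tilt [-0.002  0.   ] gap 20.0 F [ 0.2 -0.5  0.6] j [ 0.48  0.13 -0.57  1.86  0.08  1.17 -0.01]
shift tool now [ 2.   1.1 78.5]
turn tool z 0.0
```

>>> send_rows(
  commands=[
    [[0,0,20],[0,0,0]],
    [[0,0,25],[0,0,0]],
    [[0,0,25],[0,0,0]],
    [[0,0,25],[0,0,0]],
    [[0,0,25],[0,0,0]],
    [[0,0,20],[0,0,0]],
    [[0,0,12],[0,0,0]],
    [[0,0,0],[0,0,0]],
    [[-8,0,0],[0,0,0]],
    [[-8,0,0],[0,0,0]],
    [[-4,0,0],[0,0,0]],
    [[-4,0,0],[0,0,0]],
  ],
)

```text
time: 5.15
tool_pos: [0.5113, -0.0411, 0.0278]
tool_rot: [[-0.102, 0.995, 0.0], [0.995, 0.102, -0.0], [-0.0, 0.0, -1.0]]
force: [-0.3, -0.7, 0.4]
width: 0.0203
grip_force: 0.0
```

>>> send_rows(
  commands=[
    [[-4,0,0],[0,0,0]],
    [[-4,0,0],[0,0,0]],
    [[-4,0,0],[0,0,0]],
    [[-6,0.5,0],[0,0,0]],
    [[-7,0.5,0],[0,0,0]],
    [[-7,0.5,0],[0,0,0]],
    [[-7,0.5,0],[0,0,0]],
    [[-7,0.5,0],[0,0,0]],
    [[-7,0.5,0],[0,0,0]],
    [[-7,0.5,0],[0,0,0]],
    [[-7,0.5,0],[0,0,0]],
    [[-7,0.5,0],[0,0,0]],
  ],
)

```text
time: 6.65
tool_pos: [0.5233, -0.1143, 0.0276]
tool_rot: [[-0.103, 0.995, -0.0], [0.995, 0.103, 0.0], [0.0, -0.0, -1.0]]
force: [0.2, 0.5, -0.2]
width: 0.0201
grip_force: 0.3
```

Run:
```python
from h import *
st((-20,0,26),0)
c=viewer.camera("top"); save(c,"top1")
cv2.imwrite("pics/crop1.png",cv2.resize(c["color"][140:270,275:435],None,fx=4.6,fy=4.6,interpolation=cv2.INTER_CUBIC)[:,:,::-1])
```

```text
t6.65 tray xyz [-1.044e+02  1.000e-01  2.760e+01] push dir 0.0 tilt [-0.  0.] gap 20.1 F [ 0.2  0.5 -0.2] j [ 0.55  0.36 -0.49  1.94  0.22  0.89  0.06]
shift tool now [-84.4  -0.1   1.6]
turn tool z 0.0
```

View pics/crop1.png

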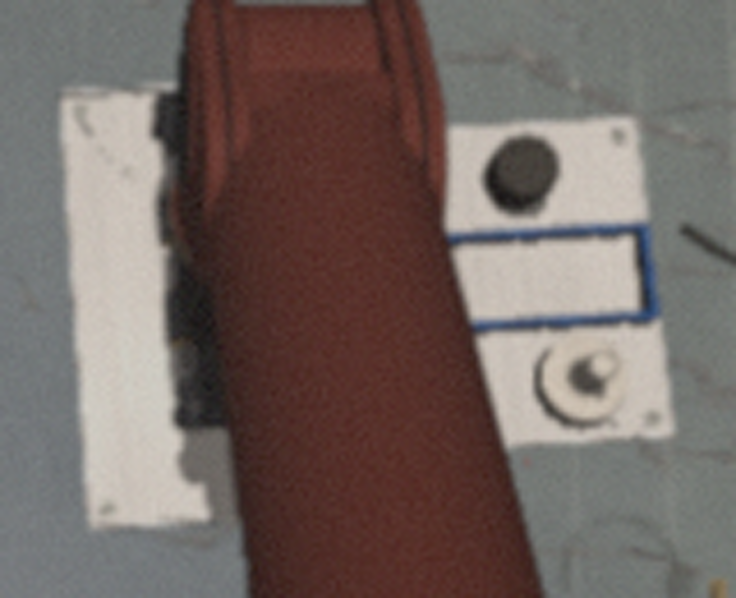

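The arm hides the apron from above and only the slot end shows, at (460–655, 230–320). I'll carry on by position.

>>> send_rows(
  commands=[
    [[-7,0,0],[0,0,0]],
    [[-7,0,0],[0,0,0]],
    [[-7,0,0],[0,0,0]],
    [[-7,0,0],[0,0,0]],
    [[-7,0,0],[0,0,0]],
    [[-7,0,0],[0,0,0]],
    [[-7,0,0],[0,0,0]],
    [[-7,0,0],[0,0,0]],
    [[-7,0,0],[0,0,0]],
    [[-7,0,0],[0,0,0]],
    [[-7,0,0],[0,0,0]],
    [[-5,0,0],[0,0,0]],
  ],
)

```text
time: 8.2
tool_pos: [0.5317, -0.1959, 0.0276]
tool_rot: [[-0.103, 0.995, -0.0], [0.995, 0.103, -0.0], [-0.0, -0.0, -1.0]]
force: [-0.1, 1.0, 0.6]
width: 0.0205
grip_force: 0.3
```

Run:
```python
from h import *
st((-30,0,26),0)
c=viewer.camera("scene")
print(w2px(c,tf(np.load("tray.npy"),[[0.005,0,.022],[0,.027,.026],[0,-.027,.026]])).round())
c2=viewer.camera("top")
a=cv2.resize(c["color"][190:300,270:390],(480,440),interpolation=cv2.INTER_CUBIC); cv2.imwrite("pics/s2.png",a[:,:,::-1])
for k in(c,c2):
  for r in viewer.masks_of(k,"bushing_1"): print(r["confidence"],r["pixel"],r["mask"].sum(),inv(np.load("tray.npy"),px2w(k,[r["pixel"]],.02)).round(3))
```

```text
t8.20 tray xyz [-22.4   0.1  27.6] push dir 0.0 tilt [-0. -0.] gap 20.5 F [-0.1  1.   0.6] j [ 0.65  0.41 -0.45  1.86  0.22  0.91  0.2 ]
shift tool now [ 7.6 -0.1  1.6]
turn tool z 0.0
[[345. 232.]
 [348. 226.]
 [338. 236.]]
0.72 [276.3, 149.9] 35 [[-0.417  0.154  0.02 ]]
0.59 [328.9, 223.7] 81 [[-0.09  -0.057  0.02 ]]
0.5 [329.7, 171.9] 80 [[-0.076  0.088  0.02 ]]
```

View pics/s2.png

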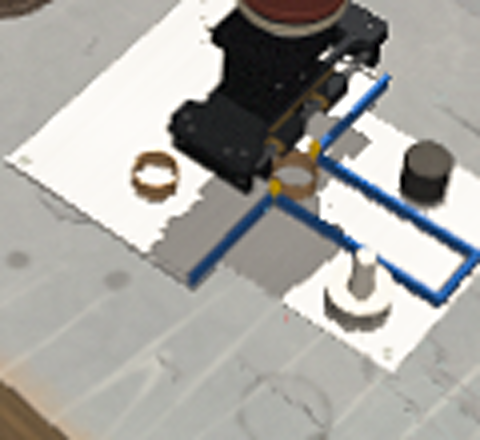

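The scene view shows the ring centred in the gate at crop (297,173), between posts at (315,148) and (275,187). Next: back off, narrow the fingers and push it through.

>>> send_rows(
  commands=[
    [[8,0,0],[0,0,0]],
    [[0,0,0],[0,0,0]],
  ],
)

```text
time: 8.65
tool_pos: [0.5309, -0.1861, 0.0276]
tool_rot: [[-0.104, 0.995, 0.0], [0.995, 0.104, 0.0], [0.0, 0.0, -1.0]]
force: [0.6, -1.3, 0.8]
width: 0.0198
grip_force: 0.0
```

>>> send_rows(
  commands=[
    [[0,0,0],[0,0,0]],
    [[0,0,0],[0,0,0]],
    [[0,0,0],[0,0,0]],
    [[-3,0,0],[0,0,0]],
    [[-3,0,0],[0,0,0]],
    [[-3,0,0],[0,0,0]],
    [[-4,0,0],[0,0,0]],
    [[-5,0,0],[0,0,0]],
    [[-5,0,0],[0,0,0]],
    [[-5,0,0],[0,0,0]],
    [[-4,0,0],[0,0,0]],
    [[0,0,0],[0,0,0]],
  ],
  gripper=-0.95,
)

```text
time: 10.15
tool_pos: [0.5341, -0.2197, 0.0275]
tool_rot: [[-0.102, 0.995, -0.0], [0.995, 0.102, -0.0], [-0.0, -0.0, -1.0]]
force: [-0.5, -1.2, 0.3]
width: 0.0022
grip_force: 0.0
```

Run:
```python
from h import *
st((-100,95,120))
c=viewer.camera("scene")
a=cv2.resize(c["color"][190:300,270:390],(480,440),interpolation=cv2.INTER_CUBIC); cv2.imwrite("pics/s3.png",a[:,:,::-1])
```

```text
t10.15 tray xyz [ 1.6  0.  27.5] push dir -0.0 tilt [-0. -0.] gap 2.2 F [-0.5 -1.2  0.3] j [ 0.68  0.43 -0.44  1.84  0.22  0.92  0.24]
shift tool now [101.6  95.  -92.5]
```

View pics/s3.png

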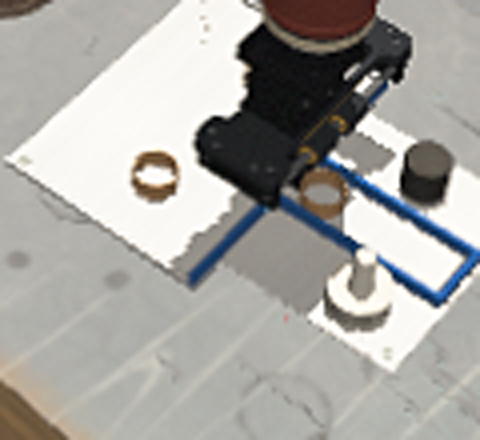

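The first ring is through, at crop (323,190) past the posts. On to the ring at +y, pushing at −62.5°.

>>> send_rows(
  commands=[
    [[10,0,0],[0,0,0]],
    [[20,0,0],[0,0,0]],
    [[10,0,-20],[0,0,0]],
    [[0,0,-30],[0,0,0]],
  ],
)

```text
time: 10.7
tool_pos: [0.5298, -0.1771, 0.0787]
tool_rot: [[-0.106, 0.994, -0.001], [0.994, 0.106, 0.001], [0.001, -0.001, -1.0]]
force: [-1.4, -0.6, -0.6]
width: 0.0027
grip_force: 0.0
```

>>> send_rows(
  commands=[
    [[10,17,-10],[0,0,0]],
    [[20,34,0],[0,0,0]],
    [[20,34,0],[0,0,0]],
    [[12,21.5,0],[0,0,0]],
    [[0,0,0],[0,0,8.9]],
    [[0,0,0],[0,0,8.9]],
    [[0,0,0],[0,0,8.9]],
    [[0,0,0],[0,0,8.9]],
    [[0,0,0],[0,0,8.9]],
    [[0,0,0],[0,0,9]],
    [[0,0,0],[0,0,9]],
    [[0,0,0],[0,0,0]],
  ],
  gripper=-0.54,
)

```text
time: 12.2
tool_pos: [0.6302, -0.1054, 0.0879]
tool_rot: [[0.834, 0.552, 0.0], [0.552, -0.834, 0.0], [0.0, 0.0, -1.0]]
force: [0.1, 0.8, 0.1]
width: 0.0197
grip_force: 0.0
```

Run:
```python
from h import *
st((-100.5,106.5,27.5),-62.5)
```

```text
t12.20 tray xyz [-102.3  107.3   87.9] push dir -62.3 tilt [0. 0.] gap 19.7 F [0.1 0.8 0.1] j [ 0.32  0.44 -0.28  1.65  0.14  1.07 -0.99]
shift tool now [-1.6  1.3 60.4]
turn tool z 0.2
```

>>> send_rows(
  commands=[
    [[-1.5,1.3,15],[0,0,0]],
    [[0,0,18],[0,0,0]],
    [[0,0,17],[0,0,0]],
    [[0,0,10],[0,0,0]],
    [[0,0,0],[0,0,0]],
    [[-5,0,0],[0,0,0]],
    [[-5,0,0],[0,0,0]],
    [[-4,0,0],[0,0,0]],
    [[-4,0,0],[0,0,0]],
    [[-5,0,0],[0,0,0]],
    [[-6,0,0],[0,0,0]],
    [[-6,0,0],[0,0,0]],
  ],
)

```text
time: 13.7
tool_pos: [0.5997, -0.1282, 0.0277]
tool_rot: [[0.835, 0.551, 0.0], [0.551, -0.835, 0.0], [0.0, 0.0, -1.0]]
force: [2.2, 1.3, 1.8]
width: 0.0201
grip_force: 1.0
```

>>> send_rows(
  commands=[
    [[-7,0,0],[0,0,0]],
    [[-7,0,0],[0,0,0]],
    [[-7,0,0],[0,0,0]],
    [[-7,0,0],[0,0,0]],
    [[-7,0,0],[0,0,0]],
    [[-7,0,0],[0,0,0]],
    [[-7,0,0],[0,0,0]],
    [[-6,0,0],[0,0,0]],
    [[-4,0,0],[0,0,0]],
    [[0,0,0],[0,0,0]],
  ],
)

```text
time: 14.95
tool_pos: [0.55, -0.1608, 0.0274]
tool_rot: [[0.835, 0.55, -0.001], [0.55, -0.835, -0.0], [-0.001, -0.0, -1.0]]
force: [0.7, 1.1, -0.6]
width: 0.0201
grip_force: 0.0
```

Run:
```python
from h import *
st((-85,0,87.5),0)
c=viewer.camera("scene")
a=cv2.resize(c["color"][190:300,270:390],(480,440),interpolation=cv2.INTER_CUBIC); cv2.imwrite("pics/s4.png",a[:,:,::-1])
```

```text
t14.95 tray xyz [-55.4  21.9  27.4] push dir -62.5 tilt [-0.001 -0.   ] gap 20.1 F [ 0.7  1.1 -0.6] j [ 0.43  0.4  -0.27  1.86  0.13  0.9  -0.89]
shift tool now [ -5.8 -36.4 -60.1]
turn tool z -62.5
```

View pics/s4.png

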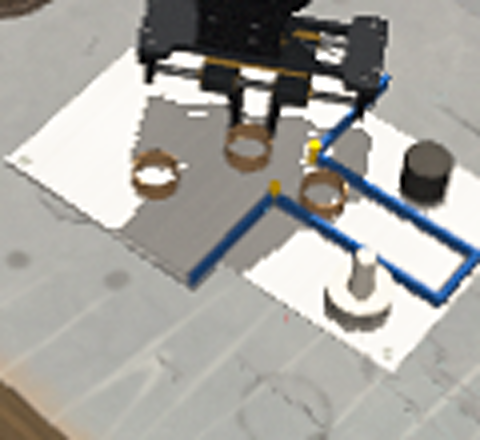

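The second ring stands at crop (248,147), just before the gate and about on the slot axis. I'll come in again behind it, square to the gate.

>>> send_rows(
  commands=[
    [[8,0,0],[0,0,0]],
    [[7,0,-15],[0,0,0]],
    [[0,0,-30],[0,0,-8.9]],
    [[0,0,0],[0,0,-8.9]],
    [[0,0,0],[0,0,-8.9]],
    [[0,0,0],[0,0,-8.9]],
    [[0,0,0],[0,0,-8.9]],
    [[0,0,0],[0,0,-9]],
    [[0,0,0],[0,0,-9]],
    [[13,-18,0],[0,0,0]],
    [[13,-18,0],[0,0,0]],
    [[0,0,0],[0,0,0]],
  ],
)

```text
time: 16.5
tool_pos: [0.5245, -0.1292, 0.0735]
tool_rot: [[-0.104, 0.995, 0.0], [0.995, 0.104, -0.0], [-0.0, 0.0, -1.0]]
force: [0.4, -0.4, 0.4]
width: 0.0202
grip_force: 0.0
```

Run:
```python
from h import *
st((-88,-1,27.5),0)
```

```text
t16.50 tray xyz [-89.5  -0.3  73.5] push dir 0.1 tilt [ 0. -0.] gap 20.2 F [ 0.4 -0.4  0.4] j [ 0.58  0.31 -0.49  1.9   0.17  0.98  0.12]
shift tool now [-1.5 -0.7 46. ]
turn tool z 0.1
```

>>> send_rows(
  commands=[
    [[0,-0.5,18],[0,0,0]],
    [[0,0,18],[0,0,0]],
    [[0,0,10],[0,0,0]],
    [[0,0,0],[0,0,0]],
    [[-7,0,0],[0,0,0]],
    [[-5,0,0],[0,0,0]],
    [[-4,0,0],[0,0,0]],
    [[-4,0,0],[0,0,0]],
    [[-4,0,0],[0,0,0]],
    [[-6,0,0],[0,0,0]],
    [[-6,0,0],[0,0,0]],
    [[-6,0,0],[0,0,0]],
  ],
)

```text
time: 18.0
tool_pos: [0.5285, -0.1723, 0.0266]
tool_rot: [[-0.103, 0.995, -0.0], [0.995, 0.103, 0.0], [0.0, -0.0, -1.0]]
force: [0.8, 1.4, 1.1]
width: 0.0199
grip_force: 0.7
```

>>> send_rows(
  commands=[
    [[-5,0,0],[0,0,0]],
    [[-5,0,0],[0,0,0]],
    [[-5,0,0],[0,0,0]],
    [[-5,0,0],[0,0,0]],
    [[-5,0,0],[0,0,0]],
    [[0,0,0],[0,0,0]],
    [[8,0,0],[0,0,0]],
    [[0,0,0],[0,0,0]],
  ],
)

```text
time: 19.0
tool_pos: [0.5302, -0.1877, 0.0265]
tool_rot: [[-0.104, 0.995, -0.0], [0.995, 0.104, 0.0], [0.0, -0.0, -1.0]]
force: [-0.7, 0.1, -0.2]
width: 0.0199
grip_force: 0.0
```

>>> send_rows(
  commands=[
    [[0,0,0],[0,0,0]],
    [[0,0,0],[0,0,0]],
    [[0,0,0],[0,0,0]],
    [[-3,0,0],[0,0,0]],
    [[-3,0,0],[0,0,0]],
    [[-3,0,0],[0,0,0]],
    [[-4,0,0],[0,0,0]],
    [[-5,0,0],[0,0,0]],
    [[-5,0,0],[0,0,0]],
    [[-5,0,0],[0,0,0]],
    [[-4,0,0],[0,0,0]],
    [[0,0,0],[0,0,0]],
  ],
  gripper=-0.95,
)

```text
time: 20.5
tool_pos: [0.5335, -0.2212, 0.0265]
tool_rot: [[-0.102, 0.995, 0.0], [0.995, 0.102, -0.0], [-0.0, 0.0, -1.0]]
force: [-0.3, 0.5, 0.5]
width: 0.0022
grip_force: 0.0
```

Run:
```python
from h import *
st((-100,-108,88))
c=viewer.camera("scene")
a=cv2.resize(c["color"][190:300,270:390],(480,440),interpolation=cv2.INTER_CUBIC); cv2.imwrite("pics/s5.png",a[:,:,::-1])
```

```text
t20.50 tray xyz [ 3.  -0.8 26.5] push dir -0.0 tilt [ 0. -0.] gap 2.2 F [-0.3  0.5  0.5] j [ 0.67  0.43 -0.43  1.84  0.22  0.92  0.25]
shift tool now [ 103.  -107.2  -61.5]
```

View pics/s5.png

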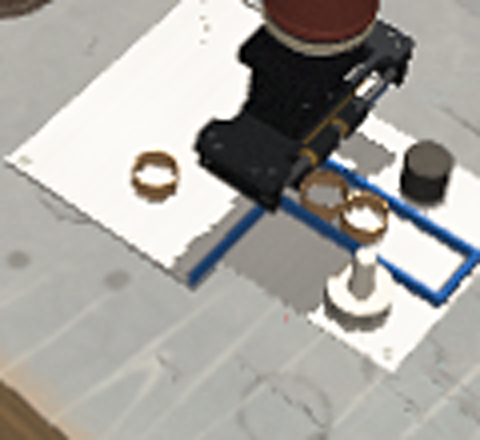

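Two rings are in the slot, at crop (325,193) and (365,217). The last is at (155,172), and I'll push it from the −y side at +61.7°.

>>> send_rows(
  commands=[
    [[10,0,0],[0,0,0]],
    [[20,0,0],[0,0,0]],
    [[10,0,-20],[0,0,0]],
    [[0,0,-30],[0,0,0]],
  ],
)

```text
time: 21.05
tool_pos: [0.5291, -0.1785, 0.0777]
tool_rot: [[-0.106, 0.994, -0.001], [0.994, 0.106, 0.001], [0.001, -0.001, -1.0]]
force: [1.0, -1.0, 0.6]
width: 0.0024
grip_force: 0.0
```

>>> send_rows(
  commands=[
    [[12,-20,-10],[0,0,0]],
    [[20,-32,0],[0,0,0]],
    [[20,-32,0],[0,0,0]],
    [[12.5,-20,0],[0,0,0]],
    [[0,0,0],[0,0,-8.8]],
    [[0,0,0],[0,0,-8.8]],
    [[0,0,0],[0,0,-8.8]],
    [[0,0,0],[0,0,-8.8]],
    [[0,0,0],[0,0,-8.8]],
    [[0,0,0],[0,0,-8.8]],
    [[0,0,0],[0,0,-8.9]],
    [[0,0,0],[0,0,0]],
  ],
  gripper=-0.54,
)

```text
time: 22.55
tool_pos: [0.4196, -0.1269, 0.0876]
tool_rot: [[-0.925, 0.381, 0.001], [0.381, 0.925, -0.001], [-0.001, -0.0, -1.0]]
force: [-0.6, 0.2, 0.5]
width: 0.0199
grip_force: 0.0
```

Run:
```python
from h import *
st((-101.5,-105,27),61.7)
```

```text
t22.55 tray xyz [-102.5 -104.3   87.6] push dir 61.7 tilt [ 0.001 -0.001] gap 19.9 F [-0.6  0.2  0.5] j [ 0.75  0.09 -0.58  2.11  0.06  0.96  1.32]
shift tool now [ 0.2 -1.1 60.6]
turn tool z 0.0
```

>>> send_rows(
  commands=[
    [[0,-1,15],[0,0,0]],
    [[0,0,18],[0,0,0]],
    [[0,0,17],[0,0,0]],
    [[0,0,10],[0,0,0]],
    [[0,0,0],[0,0,0]],
    [[-4,0,0],[0,0,0]],
    [[-4,0,0],[0,0,0]],
    [[-4,0,0],[0,0,0]],
    [[-4,0,0],[0,0,0]],
    [[-5,0,0],[0,0,0]],
    [[-6,0,0],[0,0,0]],
    [[-6,0,0],[0,0,0]],
  ],
)

```text
time: 24.05
tool_pos: [0.4498, -0.1411, 0.0265]
tool_rot: [[-0.925, 0.381, -0.0], [0.381, 0.925, 0.0], [0.0, 0.0, -1.0]]
force: [-1.3, 0.5, 0.9]
width: 0.0202
grip_force: 0.9
```

>>> send_rows(
  commands=[
    [[-7,0,0],[0,0,0]],
    [[-7,0,0],[0,0,0]],
    [[-7,0,0],[0,0,0]],
    [[-7,0,0],[0,0,0]],
    [[-7,0,0],[0,0,0]],
    [[-7,0,0],[0,0,0]],
    [[-7,0,0],[0,0,0]],
    [[-6,0,0],[0,0,0]],
    [[-5,0,0],[0,0,0]],
    [[0,0,0],[0,0,0]],
  ],
)

```text
time: 25.3
tool_pos: [0.5054, -0.1639, 0.0266]
tool_rot: [[-0.925, 0.381, 0.001], [0.381, 0.925, 0.0], [-0.001, 0.0, -1.0]]
force: [0.2, -0.3, 0.2]
width: 0.0201
grip_force: 0.0
```

Run:
```python
from h import *
st((-88,-1,87.5),0)
c=viewer.camera("scene")
a=cv2.resize(c["color"][190:300,270:390],(480,440),interpolation=cv2.INTER_CUBIC); cv2.imwrite("pics/s6.png",a[:,:,::-1])
```

```text
t25.30 tray xyz [-56.9 -22.8  26.6] push dir 61.7 tilt [0.001 0.   ] gap 20.1 F [ 0.2 -0.3  0.2] j [ 0.68  0.36 -0.52  1.95  0.23  0.89  1.22]
shift tool now [ -4.5  37.7 -60.9]
turn tool z 61.7
```

View pics/s6.png

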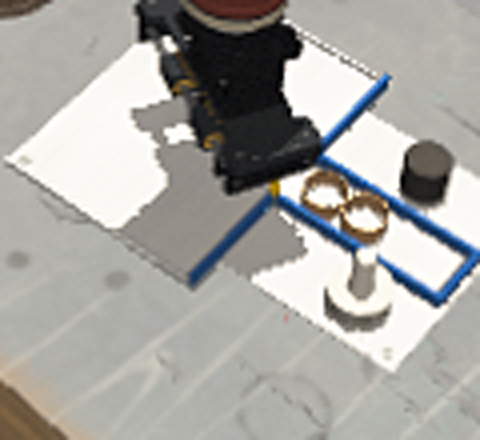

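The third ring is hidden behind the gripper here, but contact forces during the push say it followed. Two rings sit in the slot at (326,193) and (364,217). I'll re-approach square, then check.

>>> send_rows(
  commands=[
    [[8,0,0],[0,0,0]],
    [[7,0,-15],[0,0,0]],
    [[0,0,-30],[0,0,8.8]],
    [[0,0,0],[0,0,8.8]],
    [[0,0,0],[0,0,8.8]],
    [[0,0,0],[0,0,8.8]],
    [[0,0,0],[0,0,8.8]],
    [[0,0,0],[0,0,8.8]],
    [[0,0,0],[0,0,8.9]],
    [[12,18,0],[0,0,0]],
    [[12,18,0],[0,0,0]],
    [[0,0,0],[0,0,0]],
  ],
)

```text
time: 26.85
tool_pos: [0.5252, -0.129, 0.0727]
tool_rot: [[-0.105, 0.994, 0.002], [0.994, 0.105, 0.0], [0.0, 0.002, -1.0]]
force: [0.2, -0.4, -0.6]
width: 0.0203
grip_force: 0.0
```

Run:
```python
from h import *
st((-88,-0.5,27),0)
c=viewer.camera("scene")
for r in viewer.masks_of(c,"bushing_1"): print(round(r["confidence"],2),r["pixel"],r["mask"].sum(),inv(np.load("tray.npy"),px2w(c,[r["pixel"]],.013)).round(3))
a=cv2.resize(c["color"][190:300,270:390],(480,440),interpolation=cv2.INTER_CUBIC); cv2.imwrite("pics/s7.png",a[:,:,::-1])
```

```text
t26.85 tray xyz [-89.6   0.4  72.7] push dir 0.2 tilt [0.002 0.   ] gap 20.3 F [ 0.2 -0.4 -0.6] j [ 0.51  0.3  -0.41  1.9   0.14  0.97  0.15]
shift tool now [-1.6 -1.  45.7]
turn tool z 0.2
0.63 [364.2, 243.8] 105 [[0.076 0.009 0.013]]
0.47 [330.3, 220.0] 67 [[-0.065  0.018  0.013]]
```

View pics/s7.png

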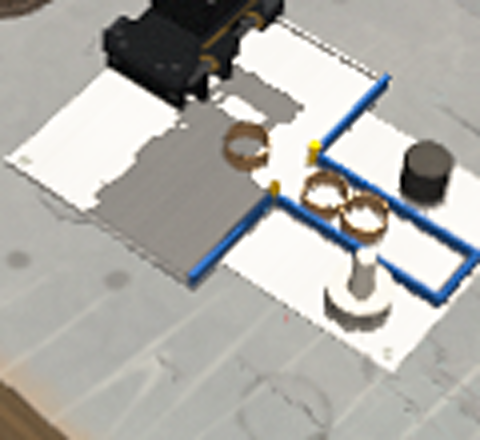

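The third ring stands at crop (246,146), just where the second one stood, so I'll repeat the same push.

>>> send_rows(
  commands=[
    [[0,-1,18],[0,0,0]],
    [[0,0,18],[0,0,0]],
    [[0,0,10],[0,0,0]],
    [[0,0,0],[0,0,0]],
    [[-7,0,0],[0,0,0]],
    [[-5,0,0],[0,0,0]],
    [[-4,0,0],[0,0,0]],
    [[-4,0,0],[0,0,0]],
    [[-4,0,0],[0,0,0]],
    [[-6,0,0],[0,0,0]],
    [[-6,0,0],[0,0,0]],
    [[-6,0,0],[0,0,0]],
  ],
)

```text
time: 28.45
tool_pos: [0.5278, -0.1727, 0.0256]
tool_rot: [[-0.103, 0.995, 0.0], [0.995, 0.103, 0.0], [0.0, 0.0, -1.0]]
force: [-0.6, 2.4, 1.5]
width: 0.0199
grip_force: 0.8
```

>>> send_rows(
  commands=[
    [[-5,0,0],[0,0,0]],
    [[-5,0,0],[0,0,0]],
    [[-5,0,0],[0,0,0]],
    [[-5,0,0],[0,0,0]],
    [[-5,0,0],[0,0,0]],
    [[0,0,0],[0,0,0]],
    [[8,0,0],[0,0,0]],
    [[0,0,0],[0,0,0]],
  ],
)

```text
time: 29.45
tool_pos: [0.5294, -0.1883, 0.0255]
tool_rot: [[-0.104, 0.995, -0.0], [0.995, 0.104, 0.0], [0.0, -0.0, -1.0]]
force: [-0.5, 0.0, 0.4]
width: 0.0203
grip_force: 0.0
```

>>> send_rows(
  commands=[
    [[0,0,0],[0,0,0]],
    [[0,0,0],[0,0,0]],
    [[0,0,0],[0,0,0]],
    [[-3,0,0],[0,0,0]],
    [[-3,0,0],[0,0,0]],
    [[-3,0,0],[0,0,0]],
    [[-4,0,0],[0,0,0]],
    [[-5,0,0],[0,0,0]],
    [[-5,0,0],[0,0,0]],
    [[-5,0,0],[0,0,0]],
    [[-4,0,0],[0,0,0]],
    [[0,0,0],[0,0,0]],
  ],
  gripper=-0.95,
)

```text
time: 30.95
tool_pos: [0.5327, -0.2218, 0.0256]
tool_rot: [[-0.102, 0.995, 0.0], [0.995, 0.102, -0.0], [-0.0, 0.0, -1.0]]
force: [-1.1, 0.8, -0.1]
width: 0.0023
grip_force: 0.0
```

>>> send_rows(
  commands=[
    [[10,0,0],[0,0,0]],
    [[20,0,0],[0,0,0]],
    [[20,0,-20],[0,0,0]],
    [[30,0,-40],[0,0,0]],
    [[40,0,-40],[0,0,0]],
    [[40,0,-30],[0,0,0]],
    [[0,0,0],[0,0,0]],
    [[0,0,0],[0,0,0]],
  ],
)

```text
time: 31.95
tool_pos: [0.5158, -0.0615, 0.1552]
tool_rot: [[-0.104, 0.995, -0.0], [0.995, 0.104, -0.001], [-0.001, -0.0, -1.0]]
force: [0.1, 0.0, -0.5]
width: 0.002
grip_force: 0.0
```

Run:
```python
from h import *
st(); p=np.load("tray.npy")
for n in("scene","top"):
  c=viewer.camera(n)
  for r in viewer.masks_of(c,"bushing_1"): print(n,round(r["confidence"],2),r["pixel"],r["mask"].sum(),inv(p,px2w(c,[r["pixel"]],.013)).round(3))
  h=cv2.cvtColor(c["color"],cv2.COLOR_RGB2HSV).astype(int)
  b=((h[...,0]<22)&(h[...,1]>70)).astype(np.uint8)
  q=w2px(c,tf(p,np.array([[-.19,-.13,.013],[-.19,.13,.013],[0.16,.13,.013],[.16,-.13,.013]])))
  m=np.zeros(b.shape,np.uint8);cv2.fillPoly(m,[q.astype(np.int32)],1)
  k,l,s,ce=cv2.connectedComponentsWithStats(b&m)
  for i in range(1,k):
    if s[i,4]>8: print(n,"bronze",s[i],inv(p,px2w(c,[s[i,:2]+(s[i,2:4]-1)/2],.013)).round(3))
  yx=np.argwhere(b&m); t=inv(p,px2w(c,yx[:,::-1],.013)); print("bronze x hist",np.histogram(t[:,0]*1e3,bins=range(-190,171,15)))
```

```text
t31.95 tray xyz [-157.7   -2.   155.2] push dir 0.1 tilt [-0.    -0.001] gap 2.0 F [ 0.1  0.  -0.5] j [ 0.46  0.17 -0.46  1.87  0.08  1.13  0.07]
scene 0.53 [350.1, 235.7] 73 [[0.023 0.007 0.013]]
scene 0.53 [371.6, 253.7] 60 [[ 0.116 -0.008  0.013]]
scene 0.41 [378.4, 233.5] 193 [[0.087 0.073 0.013]]
scene bronze [345 233  33  23 205] [[0.068 0.002 0.013]]
bronze x hist (array([ 0,  0,  0,  0,  0,  0,  0,  0,  0,  0,  0,  0,  4, 15, 22, 28, 30,
       25, 32, 27, 27,  0,  0,  0]), array([-190, -175, -160, -145, -130, -115, -100,  -85,  -70,  -55,  -40,
        -25,  -10,    5,   20,   35,   50,   65,   80,   95,  110,  125,
        140,  155,  170]))
top 0.62 [366.4, 201.8] 85 [[ 0.02  -0.001  0.013]]
top 0.53 [384.7, 205.4] 38 [[ 0.07  -0.014  0.013]]
top bronze [ 291  157   69   96 5686] [[-0.095 -0.002  0.013]]
top bronze [377 199   4   7  10] [[ 0.053 -0.003  0.013]]
bronze x hist (array([240, 502, 507, 506, 505, 503, 507, 507, 499, 502, 508, 376,  29,
         1,   0,   3,   7,   2,   7,   1,   6,   0,   0,   0]), array([-190, -175, -160, -145, -130, -115, -100,  -85,  -70,  -55,  -40,
        -25,  -10,    5,   20,   35,   50,   65,   80,   95,  110,  125,
        140,  155,  170]))
```

The rings measure at roughly 30, 68 and 106 mm, but the nearest reads as low as 20 mm in one view. There is time and room, so I'll nudge the row another 8 mm for margin.

>>> send_rows(
  commands=[
    [[-30,1,30],[0,0,0]],
    [[-40,1,40],[0,0,0]],
    [[-30,0,40],[0,0,0]],
    [[-20,0,19],[0,0,0]],
    [[-15,0,0],[0,0,0]],
    [[-10,0,0],[0,0,0]],
    [[-7,0,0],[0,0,0]],
    [[-4,0,0],[0,0,0]],
    [[-4,0,0],[0,0,0]],
    [[-4,0,0],[0,0,0]],
    [[-4,0,0],[0,0,0]],
    [[-2,0,0],[0,0,0]],
  ],
)

```text
time: 33.65
tool_pos: [0.5359, -0.2306, 0.0267]
tool_rot: [[-0.103, 0.995, 0.0], [0.995, 0.103, 0.0], [0.0, 0.0, -1.0]]
force: [-0.2, 3.2, 2.3]
width: 0.0021
grip_force: 1.9
```

>>> send_rows(
  commands=[
    [[0,0,0],[0,0,0]],
    [[10,0,0],[0,0,0]],
    [[20,0,0],[0,0,0]],
    [[30,0,-20],[0,0,0]],
    [[30,0,-40],[0,0,0]],
    [[40,0,-40],[0,0,0]],
    [[40,0,-30],[0,0,0]],
    [[0,0,0],[0,0,0]],
    [[0,0,0],[0,0,0]],
  ],
)

```text
time: 34.78
tool_pos: [0.5178, -0.0615, 0.1562]
tool_rot: [[-0.104, 0.995, -0.0], [0.995, 0.104, -0.001], [-0.001, -0.0, -1.0]]
force: [-0.3, -0.3, -0.7]
width: 0.0028
grip_force: 0.0
```

Run:
```python
from h import *
st(); p=np.load("tray.npy")
c=viewer.camera("scene")
h=cv2.cvtColor(c["color"],cv2.COLOR_RGB2HSV).astype(int)
b=((h[...,0]<22)&(h[...,1]>70)).astype(np.uint8)
q=w2px(c,tf(p,np.array([[-.19,-.13,.013],[-.19,.13,.013],[0.16,.13,.013],[.16,-.13,.013]])))
m=np.zeros(b.shape,np.uint8);cv2.fillPoly(m,[q.astype(np.int32)],1)
yx=np.argwhere(b&m); t=inv(p,px2w(c,yx[:,::-1],.013))*1e3; print("x range",np.percentile(t[:,0],[0,2,50,98,100]).round(),"y",np.percentile(t[:,1],[0,50,100]).round(),len(t))
c=viewer.camera("top")
for r in viewer.masks_of(c,"bushing_1"): print(round(r["confidence"],2),r["pixel"],r["mask"].sum(),inv(p,px2w(c,[r["pixel"]],.02)).round(3),inv(p,px2w(c,np.argwhere(r["mask"])[:,::-1],.02)).min(0).round(3))
```

```text
t34.77 tray xyz [-157.5   -0.   156.2] push dir 0.1 tilt [-0.    -0.001] gap 2.8 F [-0.3 -0.3 -0.7] j [ 0.46  0.17 -0.46  1.86  0.08  1.13  0.07]
x range [ -6.   8.  76. 130. 134.] y [-116.    6.   54.] 219
0.59 [405.5, 194.8] 26 [[0.129 0.011 0.02 ]] [ 0.1   -0.011  0.02 ]
0.49 [391.4, 194.9] 52 [[0.089 0.013 0.02 ]] [ 0.063 -0.018  0.02 ]
```

```bash
python3 -c "
from bench import env
print(env.job_done())"
```

```text
the job is handed in; nothing more can be done
None
```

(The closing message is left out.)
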